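Show how to dose the fabric softener

TASK

Show a housemate how to dose the softener: with the fingers pointing down and the fingertips two or three centimetres above it, point first at the cap of the green-capped bottle, then at the blue measuring cup, then at the drawer compartment with the blue insert, staying about two seconds over each. Touch and move nothing, and do not bring the fingertips down over the other bottle, the other cup or the other two compartments. Finish while still pointing at the compartment with the blue insert.

Things in the scene. Friction and masses are not known exactly. Their poses are not given: they have to be found in the camera images.
- bottle_green: White round bottle, 240 mm tall, 84 mm in diameter, with a green cap 44 mm in diameter and a green band round its label; loose, upright. Origin: centre of its underside, z up.
- bottle_green_cap (a point): Centre of the flat top of the green cap, 240 mm above the bottle's underside. The first thing to point at.
- bottle_pink: Bottle of the same shape and size with a pink cap and a pink band; a bystander. Origin: centre of its underside.
- bottle_pink_cap (a point): Centre of the flat top of the pink cap, 240 mm above the underside.
- cup_blue: Blue open measuring cup without a handle, 60 mm tall, 60 mm across the rim, loose and light. Origin: centre of its underside.
- cup_blue_rim (a point): Centre of the blue cup's mouth, at rim height (60 mm above its underside). The second thing to point at.
- cup_yellow: Yellow cup of the same shape and size; a bystander. Origin: centre of its underside.
- cup_yellow_rim (a point): Centre of the yellow cup's mouth, at rim height.
- carton: Blue powder carton with white and green discs, 80 x 190 x 200 mm (x, y, height), loose; a bystander. Origin: centre of its underside.
- drawer: Grey washing-machine dispenser drawer, fixed on the worktop: open tray 200 x 178 mm (x, y), walls 62 mm high, white front panel (200 wide, 75 high) at its -x end. Three compartments side by side in y, each 55 mm wide and 192 long, centres at y = -58, 0, +58 mm; only the -y one has a blue insert (120 x 50 mm). Origin: centre of its underside; x from front panel to back, z up.
- softener (a point): Centre of the compartment with the blue insert, at the height of the drawer's walls (62 mm above its underside; the insert lies 6 to 10 mm lower); axes as the drawer's. The third thing to point at; any place over the insert will do.
There are look-alikes about, which are no part of the job. Several things have the shape of the cup_blue; the one meant has the colours described above.

How it is judged:
On the way, in this order (a step that is already met when the one before it is completed fails the run):
1. the fingertips point down at the green cap from just above (TCP within 25 mm sideways, 15 to 80 mm above) for 1.7 s (horizontal distance between the grasp point and bottle_green_cap below 0.025 m and z of the grasp point in the frame of bottle_green_cap between 0.015 and 0.08 m and (angle between the grasp point's own z axis and vertical below 0.6 rad or angle between the grasp point's own z axis and vertical above 2.54 rad)), for 1.7 s.
2. then at the blue cup from just above (TCP within 25 mm sideways, 15 to 80 mm above) for 1.7 s (horizontal distance between the grasp point and cup_blue_rim below 0.025 m and z of the grasp point in the frame of cup_blue_rim between 0.015 and 0.08 m and (angle between the grasp point's own z axis and vertical below 0.6 rad or angle between the grasp point's own z axis and vertical above 2.54 rad)), for 1.7 s.
3. then at the compartment with the blue insert from just above for about two seconds (y of the grasp point in the frame of softener between -0.025 and 0.025 m and x of the grasp point in the frame of softener between -0.07 and 0.07 m and z of the grasp point in the frame of softener between 0.015 and 0.08 m and (angle between the grasp point's own z axis and vertical below 0.6 rad or angle between the grasp point's own z axis and vertical above 2.54 rad)), for 1.7 s.
At the end, for the whole second after the job is handed in: The tool still points down (within 0.6 rad) at the compartment with the blue insert: TCP within 25 mm of its centre line, 70 mm along it, 15 to 80 mm above the drawer's walls; bottles, cups and carton at rest within 8 mm of where they were (all of step 3 and distance of each of bottle_green, bottle_pink, cup_blue, cup_yellow, carton from where it was at the start of the episode below 0.008 m and linear speed of each of bottle_green, bottle_pink, cup_blue, cup_yellow, carton below 0.02 m/s); the robot touches nothing.
It fails at once if the robot touches a bottle, a cup, the carton or the drawer (contact force between any of the fingers, the arm and bottle_green above 0.3 N or contact force between any of the fingers, the arm and bottle_pink above 0.3 N or contact force between any of the fingers, the arm and cup_blue above 0.3 N or contact force between any of the fingers, the arm and cup_yellow above 0.3 N or contact force between any of the fingers, the arm and carton above 0.3 N or contact force between any of the fingers, the arm and drawer above 0.3 N).
It fails at once if a bottle, a cup or the carton is moved, lifted or tipped (distance of any of bottle_green, bottle_pink, cup_blue, cup_yellow, carton from where it was at the start of the episode above 0.008 m or angle between any of bottle_green, bottle_pink, cup_blue, cup_yellow, carton's own z axis and vertical above 0.15 rad).
It fails at once if the fingertips come down over the pink cap (TCP within 25 mm sideways and less than 60 mm above) (horizontal distance between the grasp point and bottle_pink_cap below 0.025 m and z of the grasp point in the frame of bottle_pink_cap between -0.02 and 0.06 m and (angle between the grasp point's own z axis and vertical below 0.6 rad or angle between the grasp point's own z axis and vertical above 2.54 rad)).
It fails at once if the fingertips come down over the yellow cup (TCP within 25 mm sideways and less than 60 mm above) (horizontal distance between the grasp point and cup_yellow_rim below 0.025 m and z of the grasp point in the frame of cup_yellow_rim between -0.03 and 0.06 m and (angle between the grasp point's own z axis and vertical below 0.6 rad or angle between the grasp point's own z axis and vertical above 2.54 rad)).
It fails at once if the fingertips come down over another compartment of the drawer (TCP within 15 mm of its centre line and less than 60 mm above the walls) ((y of the grasp point in the frame of softener between 0.043 and 0.073 m and x of the grasp point in the frame of softener between -0.08 and 0.08 m and z of the grasp point in the frame of softener between -0.03 and 0.06 m) or (y of the grasp point in the frame of softener between 0.101 and 0.131 m and x of the grasp point in the frame of softener between -0.08 and 0.08 m and z of the grasp point in the frame of softener between -0.03 and 0.06 m)).
It also fails if it takes over 64 s, if anything falls off the work surface, if the arm or the gripper's body presses on something with over 40 N, if the wrist force passes 120 N, or if a joint passes its speed limit or range.

ROBOT

A 7-joint arm with a two-finger parallel gripper is mounted at the origin on the work surface. World frame = base frame: x ahead of the robot, y to its left, z up, the work surface at z = 0. Lengths are in m, angles in rad, forces in N, time in s.
With the tool pointing down it reaches from about 0.4 to 0.85 m from the base axis. Payload 10.4 kg.
Tool frame: the origin (TCP) lies between the finger pads, 19 mm behind the fingertips; this is the grasp point; z points along the fingers, y is the line along which they close (so a half turn about z gives the same grasp; the last joint's range is limited). The gripper opens to 87 mm and grips with 3 to 60 N. Pads are 19 mm wide; open, the fingers measure 117 mm over their backs; the gripper's body (75 mm by 190 mm) begins 51 mm behind the grasp point.
Start: joints at [-1.342, 0.332, -0.065, 1.46, 0.022, 1.35, -0.088], TCP at [0.156, 0.605, 0.241] pointing down, gripper open.
Joint ranges: [-2.6, 2.6], [-0.5, 2.12], [-1.47, 1.34], [0.16, 2.42], [-1.27, 4.41], [0.06, 2.06], [-2.6, 2.6]. Speed limits (rad/s): [2.22, 2.22, 2.79, 2.79, 3.14, 3.14, 3.14].

INTERFACE

Orientations are given as a unit quaternion [x, y, z, w].
In Python, from bench import r gives the robot as it stands.
- The arm moves only by the shell command python3 -m crank 'ROWS' [FORCE]. ROWS is JSON, a list that holds one entry, the list of rows, each a list of 5 numbers: the shift along the tool's x, y, z in mm, then the turn about the tool's z in degrees, then the opening, from -1 (shut) to 1 (fully open). A call has 1 to 20 rows; each row is the pose to reach, as a shift and turn from the pose commanded when the call began, along the tool's axes at that moment; what a row does not reach only later rows make up. A row lasts 1/10 s, in which the tool goes at most 50 mm and 8.59 degrees, less where a joint would pass 70% of its speed; a pose out of reach is approached as far as the arm can. A call with a gripper value outside its range is refused whole. The fingers move at their own pace and stop on an object; FORCE is the grip in N (left out, the last holds). Time passes only in rows, so rows that repeat a pose let the fingers close. It gives the time, the measured TCP pose, the force, the opening and the grip force at its end, in the units of the state.
- r.read_state(): the state, without advancing time (a new reading comes with each control period).
- r.camera(name): name is "scene" or "top"; returns a dict with "image" (420x560x3 uint8, red, green, blue), "vfov" (degrees; the focal length in pixels is half the picture's height over the tangent of half this angle, whatever the lens; pixels are square), "cx", "cy" (the principal point, pixels), "k1" (the pictures are not rectified: a ray, as slopes to the right and down, at radius r is drawn at 1 + k1 r^2 times it, then the intrinsics apply), "eye" and "attitude" of the camera in the world. Camera axes: x right, y down, z forward; pixel columns grow to the right and rows downward; lengths in m; the calibration is good to about 2 mm. A picture is of the moment at which its call begins. There is no depth.
- r.close_job(): hands the job in; it is judged then, once.
The state is a dict: "time": time; "joint_positions": joint angles; "joint_vel": joint speeds; "joint_torque": joint torques, N m; "ee_pos": TCP position; "eef_rot": TCP orientation; "ft_force": force on the tool from outside, world axes, zero at the start; "torque": the same for the moment, N m; "width": finger opening in m; "grip_force": force on a finger pad.
Only numpy, scipy, OpenCV 4.12 (cv2) and the standard library are available. Lean on these libraries where they do the work, as an engineer would, in place of code of your own. Each camera call takes 0.05 s, during which the arm holds its last target. There are 200 camera calls.

## Working session

There is one attempt and no reset: what is moved stays moved. The work goes in short steps, Python scripts to look and compute and a shell command to move; the robot and the scene stay as the last step left them, time stands still between calls to the robot, and variables do not carry over. Pictures are saved under pics/ and viewed, at most 10 in all, crops included, and the job is handed in when it is done.

```bash
mkdir -p pics; ls
python3 - <<'E'
from bench import r
import cv2,json
s=r.read_state();print({k:s[k] for k in("time","ee_pos","eef_rot","width","ft_force")})
for n in("top","scene"):
    c=r.camera(n);cv2.imwrite(f"pics/{n}0.png",c["image"][:,:,::-1]);print(n,{k:v for k,v in c.items() if k!="image"})
E
```

```text
pics
{'time': 0.0, 'ee_pos': array([0.15562143, 0.60492694, 0.2404486 ]), 'eef_rot': array([ 1.25560366e-01,  9.92085714e-01, -7.25751189e-04, -6.03322121e-05]), 'width': 0.08663151257661963, 'ft_force': array([ 0.69943195,  0.15161872, -0.23086518])}
top {'vfov': 45.47774573235212, 'cx': 277.181191918096, 'cy': 212.61605358380857, 'k1': 0.006332249297041611, 'eye': array([ 0.46794908, -0.08272084,  1.3352442 ]), 'attitude': array([ 0.71463832, -0.69780595,  0.03573799, -0.03288937])}
scene {'vfov': 53.81224882134121, 'cx': 279.41891321721954, 'cy': 209.49746560966332, 'k1': 0.026862427253489612, 'eye': array([ 0.93991458, -0.57921334,  0.91298202]), 'attitude': array([ 0.89240506,  0.30399495, -0.10164444, -0.31759833])}
```

View pics/top0.png

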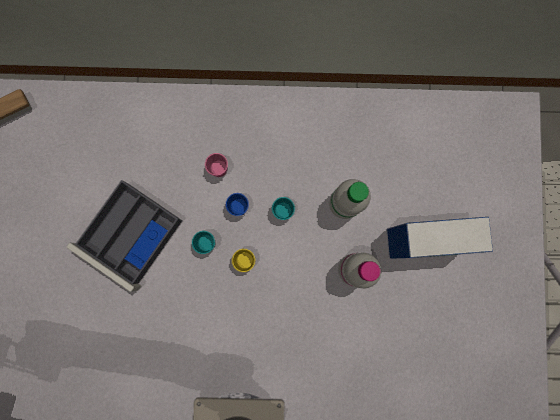

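View pics/scene0.png

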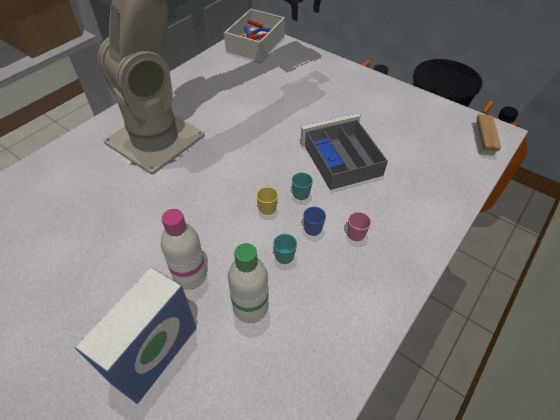

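Top view: the green cap is at (358,192) and the pink cap at (370,271). The cups are blue (237,205), teal (283,209) and (204,243), yellow (244,261), and pink (217,166). The drawer's blue insert is at (146,245), and the carton at (440,238). The cup meant is the dark blue one at (237,205); the teal ones are look-alikes. I'll confirm this in one enlarged crop.

```bash
cat > h.py <<'E'
import numpy as np,cv2
from scipy.spatial.transform import Rotation as R
def pt(c,u,v,z):
    f=210/np.tan(np.radians(c["vfov"]/2)); K=np.array([[f,0,c["cx"]],[0,f,c["cy"]],[0,0,1.]])
    p=cv2.undistortPoints(np.array([[[u,v]]],float),K,np.array([c["k1"],0,0,0.]))[0,0]
    d=R.from_quat(c["attitude"]).apply([*p,1]); return c["eye"]+d*(z-c["eye"][2])/d[2]
E
python3 - <<'E'
from bench import r
from h import *
i=cv2.imread("pics/top0.png")[150:300,190:390]
cv2.imwrite("pics/c1.png",cv2.resize(i,None,fx=4,fy=4,interpolation=cv2.INTER_CUBIC))
i=cv2.imread("pics/top0.png")[170:300,60:190]
cv2.imwrite("pics/c2.png",cv2.resize(i,None,fx=4.5,fy=4.5,interpolation=cv2.INTER_CUBIC))
i=cv2.imread("pics/scene0.png")[110:290,150:400]
cv2.imwrite("pics/c3.png",cv2.resize(i,None,fx=3.2,fy=3.2,interpolation=cv2.INTER_CUBIC))
E
```

```text
(no output)
```

View pics/c1.png

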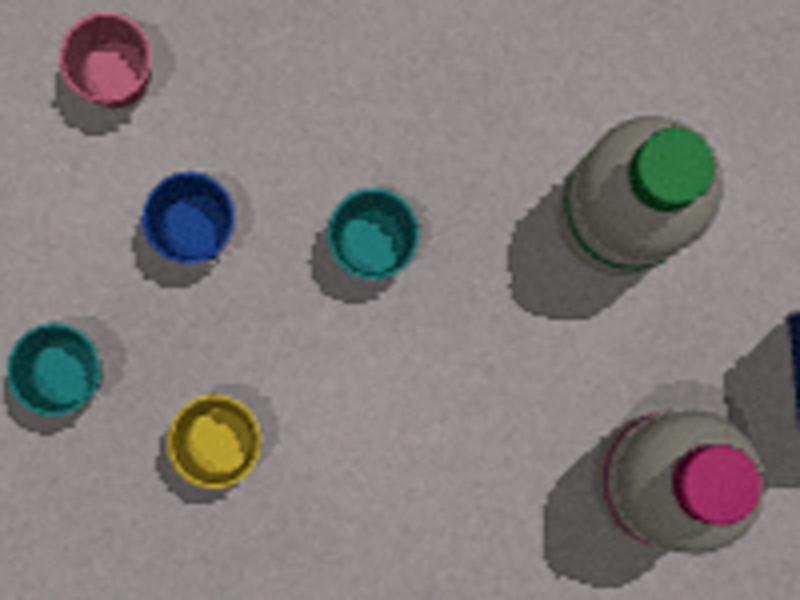

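View pics/c2.png

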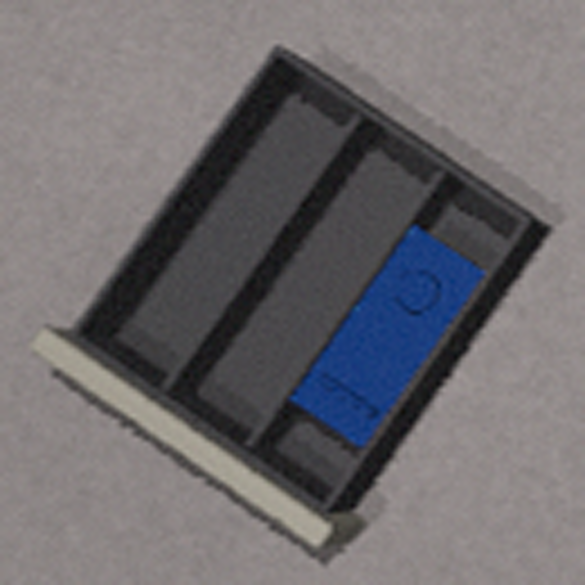

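View pics/c3.png

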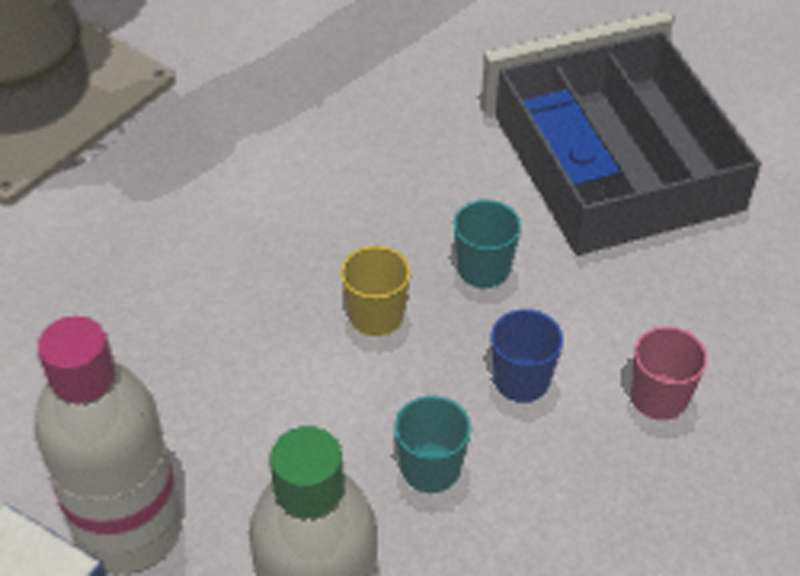

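The crop confirms it: blue cup rim at (236.9,203.9), green cap at (358.6,191.1), insert centre at (146.1,244.3). Now both cameras' estimates.

Run:
```python
from bench import r
from h import *
np.set_printoptions(precision=4,suppress=True)
t=r.camera("top");s=r.camera("scene")
a=lambda x,y:(190+(x+.5)/4-.5,150+(y+.5)/4-.5)
b=lambda x,y:(60+(x+.5)/4.5-.5,170+(y+.5)/4.5-.5)
d=lambda x,y:(150+(x+.5)/3.2-.5,110+(y+.5)/3.2-.5)
for n,c,p,z in [("green",t,a(676,165),.24),("green",s,d(307,456),.24),("pinkcap",t,a(720,484),.24),("pinkcap",s,d(75,345),.24),
 ("blue",t,a(189,217),.06),("blue",s,d(526,340),.06),("bluL",t,a(143,217),.06),("bluR",t,a(235,217),.06),
 ("yel",t,a(214,441),.06),("yel",s,d(376,275),.06),("teal1",t,a(373,234),.06),("teal2",t,a(54,370),.06),("pinkcup",t,a(106,60),.06),
 ("ins",t,b(389,336),.054),("ins",s,d(573,138),.054),("i1",t,b(413,226),.054),("i2",t,b(486,270),.054),("i3",t,b(365,447),.054),("i4",t,b(291,403),.054),
 ("fpL",t,b(40,340),.075),("fpR",t,b(325,535),.075),("back L",t,b(278,47),.062),
 ("carton",t,(409,224),.2),("carton",t,(489,218),.2),("carton",t,(492,251),.2),("carton",t,(411,257),.2)]: print(n,pt(c,*p,z)[:2])
q=r.read_state();print(R.from_quat(q["eef_rot"]).as_matrix(),q["ee_pos"])
```

```text
green [ 0.6272 -0.2644]
green [ 0.6286 -0.2662]
pinkcap [ 0.4529 -0.2897]
pinkcap [ 0.4568 -0.2926]
blue [0.6122 0.0173]
blue [0.6138 0.0134]
bluL [0.6115 0.0467]
bluR [ 0.6129 -0.0121]
yel [ 0.4699 -0.003 ]
yel [ 0.4732 -0.007 ]
teal1 [ 0.6041 -0.1007]
teal2 [0.5124 0.0999]
pinkcup [0.7127 0.074 ]
ins [0.5037 0.2458]
ins [0.51   0.2439]
i1 [0.5665 0.2352]
i2 [0.5424 0.1927]
i3 [0.441  0.2562]
i4 [0.4646 0.2991]
fpL [0.4963 0.4339]
fpR [0.3926 0.2703]
back L [0.6662 0.3149]
carton [ 0.5598 -0.3862]
carton [ 0.5779 -0.5683]
carton [ 0.5031 -0.5738]
carton [ 0.4851 -0.3906]
[[-0.9685  0.2491 -0.0002]
 [ 0.2491  0.9685 -0.0008]
 [-0.0001 -0.0008 -1.    ]] [0.1557 0.6051 0.2408]
```

Both cameras agree to within 6 mm, and the sizes come out right (cup 59 mm, insert 121 × 49 mm, pink and green caps 174 mm apart). First move: fingers shut, up and over to about (0.55, 0.25, 0.4).

```bash
python3 -m crank '[[[-10,-5,-15,0,-1],[-30,-15,-30,0,-1],[-60,-30,-50,0,-1],[-90,-45,-70,0,-1],[-120,-62,-90,0,-1],[-150,-78,-110,0,-1],[-180,-94,-130,0,-1],[-210,-110,-145,0,-1],[-240,-126,-155,0,-1],[-270,-142,-160,0,-1],[-300,-158,-160,0,-1],[-330,-174,-160,0,-1],[-360,-190,-160,0,-1],[-390,-206,-160,0,-1],[-420,-220,-160,0,-1],[-445,-235,-160,0,-1],[-460,-242,-160,0,-1],[-470,-246,-160,0,-1],[-470,-246,-160,0,-1],[-470,-246,-160,0,-1]]]'
python3 - <<'E'
from bench import r
from h import *
q=r.read_state();M=R.from_quat(q["eef_rot"]).as_matrix();print(q["ee_pos"],q["joint_positions"],M.T@(np.array([.628,-.265,.36])-q["ee_pos"])*1e3)
E
```

```text
time: 2.2
ee_pos: [0.5491, 0.2505, 0.4016]
eef_rot: [0.125, 0.992, 0.0, -0.0]
ft_force: [-0.2, -0.1, 0.8]
width: 0.0007
grip_force: 0.0
[0.54908742 0.25053275 0.40158224] [-0.73098587  0.25603281  0.29681489  1.24182386 -0.07505136  1.65408973
  0.87013819] [-204.53374312 -479.78762722   41.23201025]
```

```bash
python3 -m crank '[[[-5,-10,0,0,-1],[-15,-30,5,0,-1],[-26,-60,10,0,-1],[-38,-90,15,0,-1],[-51,-120,20,0,-1],[-64,-150,25,0,-1],[-77,-180,30,0,-1],[-90,-210,35,0,-1],[-102,-240,40,0,-1],[-115,-270,40,0,-1],[-128,-300,40,0,-1],[-141,-330,40,0,-1],[-154,-360,40,0,-1],[-167,-390,40,0,-1],[-180,-420,40,0,-1],[-192,-450,40,0,-1],[-200,-470,40,0,-1],[-205,-480,40,0,-1],[-205,-480,40,0,-1],[-205,-480,40,0,-1]]]'
python3 - <<'E'
from bench import r
from h import *
q=r.read_state();M=R.from_quat(q["eef_rot"]).as_matrix();print(q["ee_pos"],q["joint_positions"],M.T@(np.array([.628,-.265,.287])-q["ee_pos"])*1e3)
t=r.camera("scene");i=t["image"][120:340,100:380,::-1]
cv2.imwrite("pics/d1.png",cv2.resize(i,None,fx=2.5,fy=2.5))
E
```

```text
time: 4.2
ee_pos: [0.6288, -0.2647, 0.3613]
eef_rot: [0.125, 0.992, 0.0, 0.0]
ft_force: [-0.2, 1.3, 0.4]
width: 0.0002
grip_force: 0.0
[ 0.62881103 -0.26468856  0.36127299] [-0.01528577  0.47669719  0.56422595  1.09213276 -0.24932326  1.63613451
  1.80071201] [ 0.70901157 -0.56960467 74.27250559]
```

View pics/d1.png

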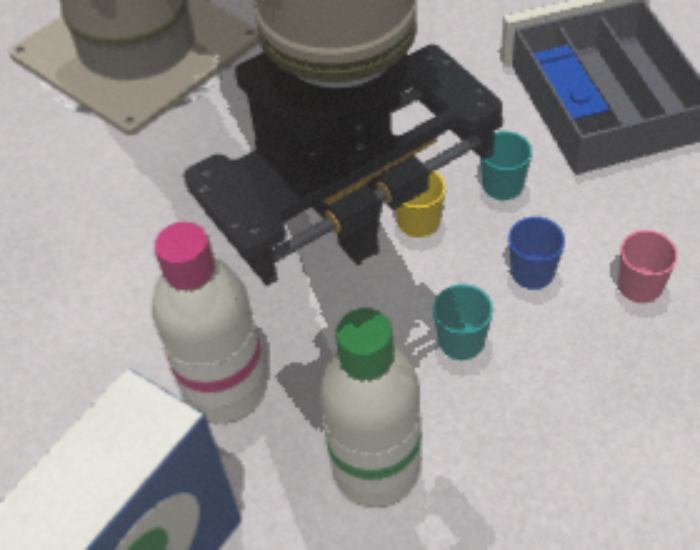

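The shut fingertips hang at (362,258), directly above the green cap at (365,330), with every object undisturbed. Descend 74 mm and hold.

```bash
python3 -m crank '[[[0,0,5,0,-1],[0,0,12,0,-1],[0,0,20,0,-1],[0,0,28,0,-1],[0,0,36,0,-1],[0,0,44,0,-1],[0,0,52,0,-1],[0,0,60,0,-1],[0,0,67,0,-1],[0,0,72,0,-1],[0,0,74,0,-1],[0,0,74,0,-1],[0,0,74,0,-1],[0,0,74,0,-1],[0,0,74,0,-1],[0,0,74,0,-1],[0,0,74,0,-1],[0,0,74,0,-1],[0,0,74,0,-1],[0,0,74,0,-1]]]'
python3 -m crank '[[[0,0,0,0,-1],[0,0,0,0,-1],[0,0,0,0,-1],[0,0,0,0,-1],[0,0,0,0,-1],[0,0,0,0,-1],[0,0,0,0,-1],[0,0,0,0,-1],[0,0,0,0,-1],[0,0,0,0,-1],[0,0,0,0,-1],[0,0,0,0,-1],[0,0,0,0,-1],[0,0,0,0,-1],[0,0,0,0,-1],[0,0,0,0,-1]]]'
python3 - <<'E'
from bench import r
from h import *
q=r.read_state();M=R.from_quat(q["eef_rot"]).as_matrix();print(q["ee_pos"],M.T@(np.array([.613,.015,.287])-q["ee_pos"])*1e3)
t=r.camera("scene");i=t["image"][120:340,100:380,::-1]
cv2.imwrite("pics/d2.png",cv2.resize(i,None,fx=2.5,fy=2.5))
E
```

```text
time: 6.25
ee_pos: [0.6286, -0.2659, 0.2872]
eef_rot: [0.126, 0.992, 0.0, -0.0]
ft_force: [-0.5, 0.4, -0.1]
width: 0.0003
grip_force: 0.0
time: 7.85
ee_pos: [0.6286, -0.2659, 0.2872]
eef_rot: [0.126, 0.992, 0.0, 0.0]
ft_force: [1.1, 1.1, -0.4]
width: 0.0006
grip_force: 0.0
[ 0.62856119 -0.26593313  0.28719406] [8.50501959e+01 2.68201464e+02 2.23432545e-01]
```

View pics/d2.png

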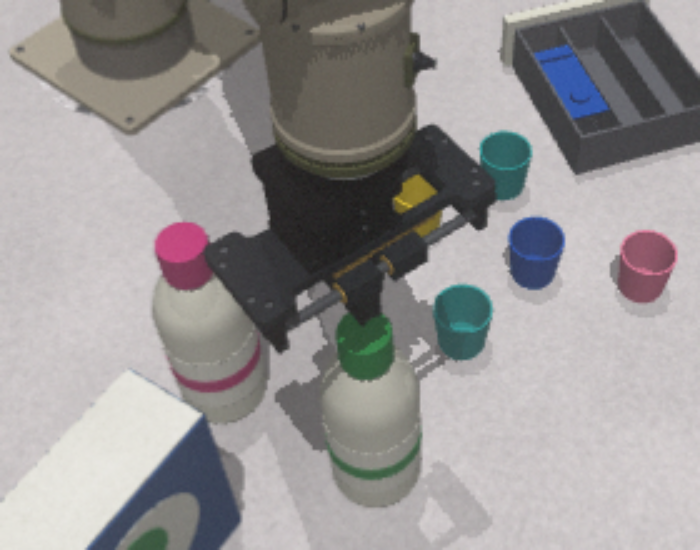

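The fingertips at (368,318) hover over the cap, which has not moved; that hold was about 2.6 s. Up, across to the blue cup, then down.

```bash
python3 -m crank '[[[0,0,-10,0,-1],[0,0,-25,0,-1],[0,0,-40,0,-1],[2,10,-50,0,-1],[8,26,-50,0,-1],[17,52,-50,0,-1],[25,78,-50,0,-1],[33,104,-50,0,-1],[41,130,-50,0,-1],[50,156,-50,0,-1],[58,182,-50,0,-1],[66,208,-50,0,-1],[74,234,-50,0,-1],[80,254,-50,0,-1],[84,264,-50,0,-1],[85,268,-50,0,-1],[85,268,-40,0,-1],[85,268,-20,0,-1],[85,268,0,0,-1],[85,268,0,0,-1]]]'
python3 - <<'E'
from bench import r
from h import *
q=r.read_state();M=R.from_quat(q["eef_rot"]).as_matrix();print(q["ee_pos"],M.T@(np.array([.613,.0155,.107])-q["ee_pos"])*1e3)
E
```

```text
time: 9.9
ee_pos: [0.6117, 0.0132, 0.2841]
eef_rot: [0.127, 0.992, -0.001, -0.002]
ft_force: [0.1, -0.8, 0.9]
width: 0.0006
grip_force: 0.0
[0.61169136 0.01324065 0.28409002] [ -1.45353018   2.90899751 177.0794112 ]
```

```bash
python3 -m crank '[[[0,0,5,0,-1],[0,1,15,0,-1],[0,1,28,0,-1],[0,1,42,0,-1],[0,1,56,0,-1],[0,1,70,0,-1],[0,1,84,0,-1],[0,1,98,0,-1],[0,1,112,0,-1],[0,1,126,0,-1],[0,1,140,0,-1],[0,1,152,0,-1],[0,1,162,0,-1],[0,1,170,0,-1],[0,1,176,0,-1],[0,1,178,0,-1],[0,1,178,0,-1],[0,1,178,0,-1],[0,1,178,0,-1],[0,1,178,0,-1]]]'
python3 -m crank '[[[0,0,0,0,-1],[0,0,0,0,-1],[0,0,0,0,-1],[0,0,0,0,-1],[0,0,0,0,-1],[0,0,0,0,-1],[0,0,0,0,-1],[0,0,0,0,-1],[0,0,0,0,-1],[0,0,0,0,-1],[0,0,0,0,-1],[0,0,0,0,-1],[0,0,0,0,-1],[0,0,0,0,-1],[0,0,0,0,-1],[0,0,0,0,-1],[0,0,0,0,-1],[0,0,0,0,-1],[0,0,0,0,-1],[0,0,0,0,-1]]]'
python3 - <<'E'
from bench import r
from h import *
q=r.read_state();M=R.from_quat(q["eef_rot"]).as_matrix();print(q["ee_pos"],M.T@(np.array([.507,.245,.107])-q["ee_pos"])*1e3)
t=r.camera("scene");i=t["image"][80:300,200:480,::-1]
cv2.imwrite("pics/d3.png",cv2.resize(i,None,fx=2.5,fy=2.5))
E
```

```text
time: 11.9
ee_pos: [0.6134, 0.0158, 0.1096]
eef_rot: [0.126, 0.992, 0.0, 0.0]
ft_force: [0.2, 0.8, -0.0]
width: 0.0004
grip_force: 0.0
time: 13.9
ee_pos: [0.6133, 0.0157, 0.1092]
eef_rot: [0.126, 0.992, 0.0, 0.0]
ft_force: [0.0, -0.5, -0.3]
width: 0.0003
grip_force: 0.0
[0.61326191 0.01574555 0.10923171] [160.02050189 195.55710334   2.24331073]
```

View pics/d3.png

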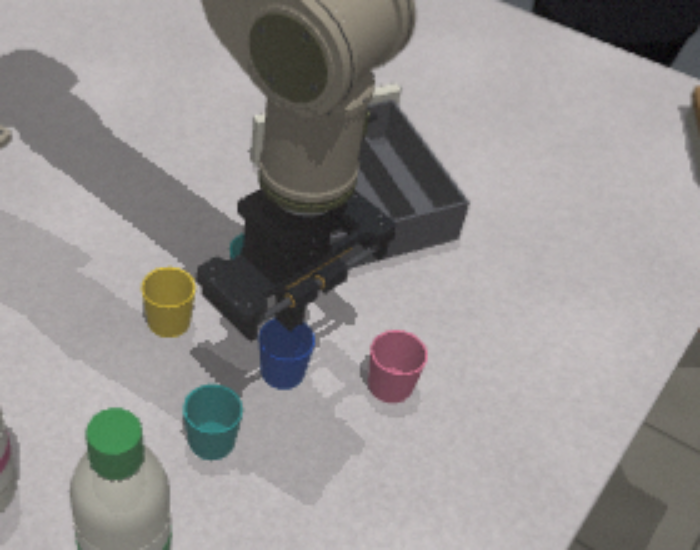

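The fingertips at (293,323) are over the mouth of the blue cup at (287,335), and nothing is disturbed; that hold was about 2.4 s. Next: up, across to the insert, and straight down.

```bash
python3 -m crank '[[[0,0,-10,0,-1],[0,0,-25,0,-1],[0,0,-45,0,-1],[0,0,-65,0,-1],[0,0,-85,0,-1],[0,0,-100,0,-1],[6,8,-105,0,-1],[18,22,-105,0,-1],[34,42,-105,0,-1],[50,62,-105,0,-1],[66,82,-105,0,-1],[82,102,-105,0,-1],[98,122,-105,0,-1],[114,142,-105,0,-1],[130,162,-105,0,-1],[146,180,-105,0,-1],[156,191,-105,0,-1],[160,196,-105,0,-1],[160,196,-105,0,-1],[160,196,-105,0,-1]]]'
python3 - <<'E'
from bench import r
from h import *
q=r.read_state();M=R.from_quat(q["eef_rot"]).as_matrix();print(q["ee_pos"],M.T@(np.array([.507,.245,.107])-q["ee_pos"])*1e3)
E
```

```text
time: 15.95
ee_pos: [0.5077, 0.2443, 0.2142]
eef_rot: [0.126, 0.992, -0.0, 0.0]
ft_force: [0.7, -0.3, -0.7]
width: 0.0003
grip_force: 0.0
[0.50765052 0.24430513 0.21422514] [  0.83834766   0.54744091 107.22468824]
```

```bash
python3 -m crank '[[[0,0,5,0,-1],[0,0,14,0,-1],[0,0,24,0,-1],[0,0,34,0,-1],[0,0,44,0,-1],[0,0,54,0,-1],[0,0,64,0,-1],[0,0,74,0,-1],[0,0,84,0,-1],[0,0,93,0,-1],[0,0,100,0,-1],[0,0,104,0,-1],[0,0,106,0,-1],[0,0,106,0,-1],[0,0,106,0,-1],[0,0,106,0,-1],[0,0,106,0,-1],[0,0,106,0,-1],[0,0,106,0,-1],[0,0,106,0,-1]]]'
python3 -m crank '[[[0,0,0,0,-1],[0,0,0,0,-1],[0,0,0,0,-1],[0,0,0,0,-1],[0,0,0,0,-1],[0,0,0,0,-1],[0,0,0,0,-1],[0,0,0,0,-1],[0,0,0,0,-1],[0,0,0,0,-1],[0,0,0,0,-1],[0,0,0,0,-1],[0,0,0,0,-1],[0,0,0,0,-1],[0,0,0,0,-1],[0,0,0,0,-1],[0,0,0,0,-1],[0,0,0,0,-1],[0,0,0,0,-1],[0,0,0,0,-1]]]'
python3 - <<'E'
from bench import r
from h import *
q=r.read_state();print(q["ee_pos"])
t=r.camera("scene");i=t["image"][80:300,200:480,::-1]
cv2.imwrite("pics/d4.png",cv2.resize(i,None,fx=2.5,fy=2.5))
E
```

```text
time: 17.95
ee_pos: [0.5072, 0.2454, 0.1083]
eef_rot: [0.126, 0.992, 0.0, 0.0]
ft_force: [-0.1, 1.1, 1.1]
width: 0.0002
grip_force: 0.0
time: 19.95
ee_pos: [0.5071, 0.2454, 0.1082]
eef_rot: [0.126, 0.992, 0.0, -0.0]
ft_force: [0.5, -0.2, -0.2]
width: 0.0004
grip_force: 0.0
[0.50711285 0.2454264  0.1082428 ]
```

View pics/d4.png

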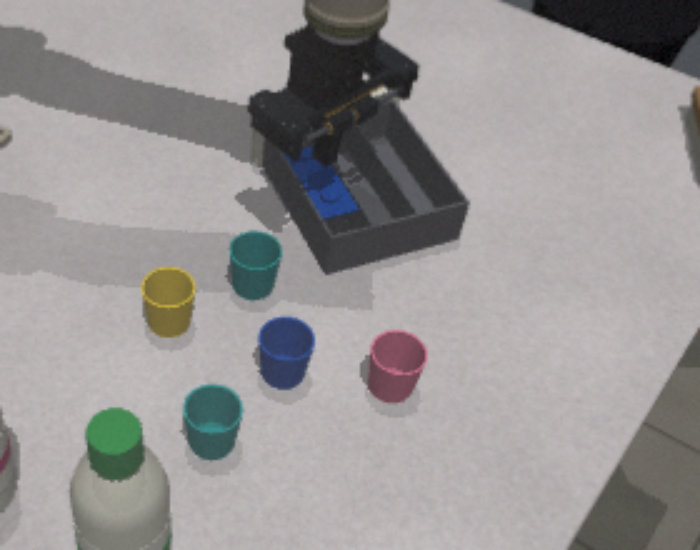

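The fingertips at (327,160) hover over the blue insert at (322,185), held about 2.5 s, with all objects in place. Handing in.

```bash
python3 -c "
from bench import r
print(r.close_job())"
```

```text
the job is handed in; nothing more can be done
None
```

I pointed at the green cap, the blue cup and the blue-insert compartment in that order, more than two seconds each. Nothing shifted in the pictures, and I handed in while still pointing at the insert (no verdict was returned).

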